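# Lever open the board test fixture

### The arm

A 6-joint arm with a two-finger parallel gripper is mounted at the origin on the work surface. World frame = base frame: x ahead of the robot, y to its left, z up, the work surface at z = 0. Lengths are in m, angles in rad, forces in N, time in s.
With the tool pointing down it reaches from about 0.35 to 0.775 m from the base axis. Payload 7.3 kg.
Tool frame: the origin (TCP) lies at the very end of the fingers, on their centre line; the grasp point (between the pads) lies 19 mm behind it (robot.hold_point_z is the distance from the TCP to the grasp point, in m); z points along the fingers, y is the direction in which the jaws open and shut (so a half turn about z gives the same grasp; the last joint's range is limited). The gripper opens to 92 mm and grips with 3 to 60 N. Pads are 19 mm wide; open, the fingers measure 130 mm over their backs; the gripper's body (75 mm by 190 mm) begins 47 mm behind the grasp point.
Start: joints at [1.045, 0.342, 1.524, -0, 1.275, -0.146], TCP at [0.195, 0.488, 0.227] pointing down, gripper open.
Joint ranges: [-2.53, 2.53], [-0.77, 2.02], [0.04, 2.7], [-1, 4.14], [0.28, 2.66], [-3.11, 3.11]. Speed limits (rad/s): [2.57, 2.57, 3.14, 3.14, 3.14, 3.14].

### API

Orientations are given as [roll, pitch, yaw] about the fixed x, y, z axes, in that order (R = Rz(yaw) Ry(pitch) Rx(roll)).
In Python, from cell import monitor, viewer, robot gives the robot as it stands.
- The arm moves only by the tool move_arm, never from a script. Its argument "deltas" is a list of rows, each an object of numbers: "x", "y", "z": the shift along the tool's x, y, z in m; "wx", "wy", "wz": the turn, a rotation vector about the tool's x, y, z in degrees; "hand": the opening, from 0 (shut) to 1 (fully open). In form: [{"x": .., "y": .., "z": .., "wx": .., "wy": .., "wz": .., "hand": ..}, ...]. A call has 1 to 8 rows; each row is the pose to reach, as a shift and turn from the pose commanded when the call began, along the tool's axes at that moment; what a row does not reach only later rows make up. A row lasts 1/8 s, in which the tool goes at most 62.5 mm and 10.7 degrees, less where a joint would pass 70% of its speed; a pose out of reach is approached as far as the arm can. A call with a gripper value outside its range is refused whole. The fingers move at their own pace and stop on an object; "grip_force" is the grip in N (left out, the last holds). Time passes only in rows, so rows that repeat a pose let the fingers close. It gives the time, the measured TCP pose, the force and the opening at its end, in the units of the state.
- monitor.observe(): the state, without advancing time (a new reading comes with each control period).
- viewer.read_camera(name): name is "scene" or "top" or "wrist"; returns the picture (480x640x3 uint8, red, green, blue); there is no depth.
- viewer.camera_params(name): a dict with "camera_matrix" (3x3 intrinsics, pixels), "R" (3x3) and "t" (3): a world point X has camera coordinates R X + t. Camera axes: x right, y down, z forward; pixel columns grow to the right and rows downward; lengths in m; the calibration is good to about 2 mm. A picture is of the moment at which its call begins: read the wrist's pose just before it. camera_params takes no time and is no camera call; for the wrist camera it gives the pose at the moment of the call.
- robot.hand_in(): hands the job in, once; it reports no verdict.
The state is a dict: "time": time; "qpos": joint angles; "qvel": joint speeds; "joint_efforts": joint torques, N m; "tool_pos": TCP position; "tool_rot": TCP orientation; "contact_force": force on the tool from outside, world axes, zero at the start; "torque": the same for the moment, N m; "opening": finger opening in m.
Only numpy, scipy, OpenCV 4.12 (cv2) and the standard library are available. Lean on these libraries where they do the work, as an engineer would, in place of code of your own. Each camera call takes 0.05 s, during which the arm holds its last target. There are 200 camera calls.

### The job

Open the board test fixture and keep it open: with the fingertips, push the sliding stop fully out from under the lever by its upright tab, then press the lever's long end all the way down so that its short end raises the heavy hinged plate, and finish while still holding the lever down. Nothing needs gripping: do not lift the lever out of its saddle, do not touch the plate itself, and leave the things standing around where they are.

Things in the scene. Friction and masses are not known exactly. Their poses are not given: they have to be found in the camera images.
- fixture: Board test fixture, fixed, at a new place and yaw each time. Origin on the table under the lever's pivot; z up, +y along the lever towards the plate (short end), +x the way the stop slides out, roughly away from the robot. Foot 10 mm thick, steel saddle, and at the +y end a grey box 182 x 130 mm, 66 mm high, holding a circuit board under the plate. Local x, y below are this frame's.
- lever: Loose aluminium lever, bar 24 x 12 mm, resting by a cross pin in the open saddle. Origin: pin's middle, 75 mm up. At rest its axes match the fixture's; the long end points to -y, sloping up 0.2 rad. Pressed, it turns about x by 0.45 rad, until a rubber pad stops it. The roller 80 mm to +y of the pin bears from below on the plate. 3 to 8 N straight down on the pad moves it.
- lever_pad (a point): Centre of the top face of the lever's broad flat pad (60 mm in x, 50 mm along the lever) at the long end, 195 mm from the pin. At rest about 120 mm above the table, fully pressed about 33 mm; going down it moves sideways less than 6 mm and tilts from sloping up to sloping down towards its outer end.
- lever_pin (a point): Middle of the lever's pin (its origin).
- saddle (a point): Where the pin's middle sits in the fixture's saddle. The pin lies in open notches 21 mm deep and must stay in them.
- stop (a joint): The sliding stop's travel in m: 0 to 0.01 at the start, its block under the lever; 0.05 pushed fully out along the fixture's +x. It stays where it is left; sliding takes about 2 N. While the block is under the lever, the lever's pad goes down only about 12 mm.
- stop_tab (a point): Centre of the top edge of the stop's upright push tab, 12 mm thick in x, 44 mm wide in y, top 86 mm above the table, 110 mm to -y of the pivot. The block (32 x 20 mm, 83 mm high) is 105 mm to +x of it, on the same low bar (top 22 mm, clear of the lever). Pushing the tab's -x face (robot's side) to +x moves the block out beyond the lever; the tab stops 37 mm short of the lever.
- plate (a joint): Angle of the heavy (about 2.4 kg) steel plate about its hinge, rad: 0 lying shut, about 0.26 with the lever fully pressed. It falls shut if the lever is let go.
- plate_edge (a point): Middle of the plate's free edge, above the lever's roller; the plate is 180 x 160 mm, a frame 12 mm thick, underside about 67 mm above the table when shut.
- solder_reel: Bystander: loose reel of solder wire, grey flanges, 56 mm across, 35 mm high, standing on its flange; origin at the centre of its underside.
- flux_bottle: Bystander: loose small white bottle with black cap, 40 mm across, 90 mm high; origin at the centre of its underside.
- paste_jar: Bystander: loose amber jar with white lid, 52 mm across, 55 mm high; origin at the centre of its underside.
- screwdriver: Bystander: loose screwdriver lying on the table beyond the lever's long end, handle towards its own -x; origin at the centre of its underside (of the whole tool).
- pen_cup: Bystander: loose blue pen cup, 74 mm across, 95 mm high (pens to 150 mm); origin at the centre of its underside.
- tape_roll: Bystander: loose roll of tape lying flat, 80 mm across, 18 mm high; origin at the centre of its underside.
- alcohol_bottle: Bystander: loose white bottle with red cap, 60 mm across, 150 mm high; origin at the centre of its underside.

How it is judged:
By the outcome, as a careful person would: the job done as asked, in the order asked, and still so for the second after the job is handed in, while the arm keeps its last pose, push and grip.
It also fails if it takes over 35 s, if anything falls off the work surface, if the arm or the gripper's body presses on something with over 40 N, if the wrist force passes 120 N, or if a joint passes its speed limit or range.

## Working session

There is one attempt and no reset: what is moved stays moved. The work goes in short steps, Python scripts to look and compute and a tool call to move; the robot and the scene stay as the last step left them, time stands still between calls to the robot, and variables do not carry over. Pictures are saved under pics/ and viewed, about 8 in all and at most 12, crops included, and the job is handed in when it is done.

Besides the shell and the picture viewer there is one more tool, called after "Call:" in YAML: its name, and indented under it one key for each argument. move_arm: Moves the arm, as the interface text tells. Its arguments: {"type":"object","properties":{"deltas":{"type":"array","items":{"type":"object","properties":{"x":{"type":"number"},"y":{"type":"number"},"z":{"type":"number"},"wx":{"type":"number"},"wy":{"type":"number"},"wz":{"type":"number"},"hand":{"type":"number"}}}},"grip_force":{"type":"number"}},"required":["deltas"]}

```bash
mkdir -p pics; cat > h.py <<'E'
import numpy as np, cv2
from cell import monitor, viewer, robot
def snap(n,f):
    im=viewer.read_camera(n); cv2.imwrite('pics/'+f,im[:,:,::-1]); return im
def ray(n,u,v):
    p=viewer.camera_params(n);K,R,t=[np.array(p[k],float) for k in('camera_matrix','R','t')]
    return -R.T@t, R.T@np.linalg.inv(K)@np.array([u,v,1.])
def onz(n,u,v,z):
    c,d=ray(n,u,v); return c+d*(z-c[2])/d[2]
def proj(n,X):
    p=viewer.camera_params(n);K,R,t=[np.array(p[k],float) for k in('camera_matrix','R','t')]
    q=K@(R@np.array(X)+t); return q[:2]/q[2]
E
python3 - <<'E'
from h import *
snap('top','t1.png');snap('scene','s1.png')
s=monitor.observe();print(s['tool_pos'],s['tool_rot'],s['time'],s['contact_force'])
for n in('top','scene'):print(n,ray(n,320,240))
E
```

```text
[0.19442185 0.48727904 0.22611852] [-3.14020057e+00 -1.86145246e-04  2.76184347e+00] 0.1 [-0.68669788 -0.54998225  0.25838075]
top (array([ 0.38777263, -0.0034151 ,  1.31248004]), array([ 0.14542758, -0.02327603, -0.98917397]))
scene (array([ 1.16066506, -0.84988925,  0.93838269]), array([-0.4442064 ,  0.63583317, -0.63121495]))
```

View pics/t1.png

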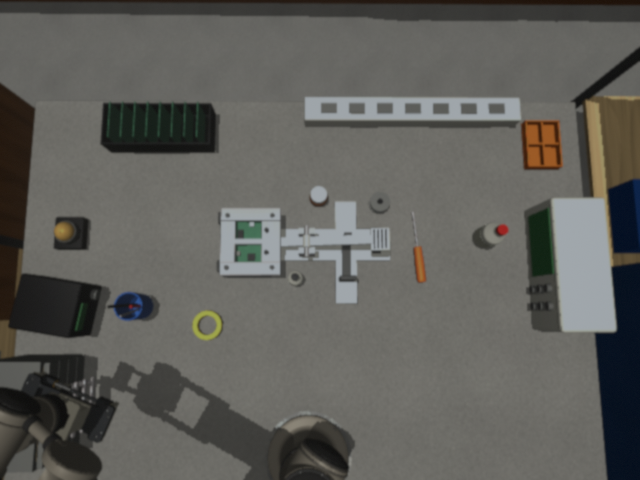

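View pics/s1.png

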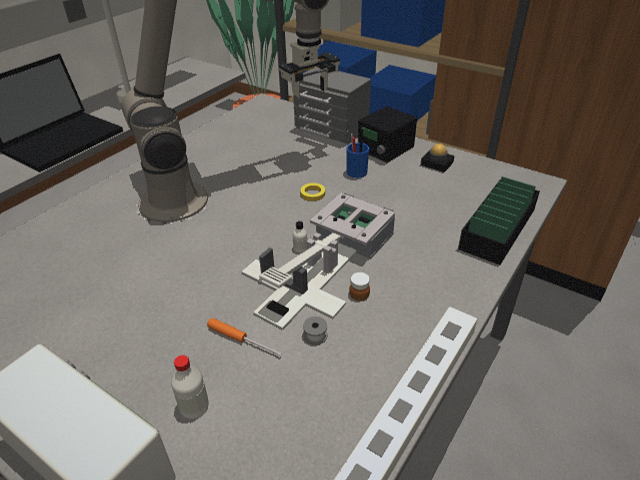

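The top view shows the plate at (250,242), lever pad near (380,239), dark tab near (348,279), and flux bottle near (296,279). I'll take a crop for accurate pixels.

```bash
python3 - <<'E'
from h import *
im=cv2.imread('pics/t1.png')[190:315,270:430]
cv2.imwrite('pics/t2.png',cv2.resize(im,None,fx=4.8,fy=4.8,interpolation=cv2.INTER_CUBIC))
E
```

```text
(no output)
```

View pics/t2.png

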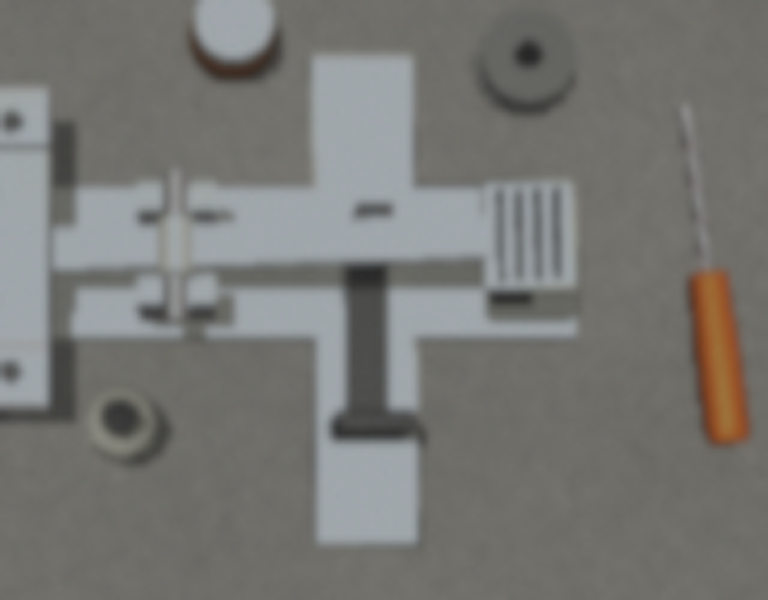

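The crop shows the pad centre at (531,236), the pin centre at (175,244) and the tab at about (374,423), all in crop pixels (÷4.8, +270/+190).

```bash
python3 - <<'E'
from h import *
f=lambda u,v,z:onz('top',270+u/4.8,190+v/4.8,z)
pad=f(531,236,.12);pin=f(175,244,.079);tab=f(374,421,.086);jar=f(235,22,.055);fl=f(122,420,.09);reel=f(528,55,.035)
print(pad,pin,tab,jar,fl,reel)
y=pin-pad;y[2]=0;print(np.linalg.norm(y));y/=np.linalg.norm(y);x=np.array([y[1],-y[0],0]);print('yaw',np.arctan2(-y[0],y[1]))
for n,a in zip(['pad','tab','jar','flux','reel'],[pad,tab,jar,fl,reel]): print(n,(a-pin)@x,(a-pin)@y)
# foot edge yaw
for q in [(315,55,416,55),(316,545,418,545)]:
    a=f(*q[:2],.01);b=f(*q[2:],.01);print(np.arctan2(*(a-b)[[0,1]]*np.array([-1,1])))
E
```

```text
[ 0.56491581 -0.18817131  0.12      ] [0.56695338 0.00367973 0.079     ] [ 0.46788056 -0.10502098  0.086     ] [ 0.69918921 -0.03082875  0.055     ] [0.46861781 0.03260685 0.09      ] [ 0.68426624 -0.20208419  0.035     ]
0.19186186609468728
yaw -0.010620184700156925
pad -1.507508211835774e-19 -0.19186186609468728
tab -0.09791283479584155 -0.1097467374241952
jar 0.1325948500349195 -0.03310219108476666
flux -0.09863723478676155 0.027881161853181475
reel 0.11949144835349798 -0.2045064629699421
-0.0011168341057043707
-0.004030928349835663
```

```bash
cat >> h.py <<'E'
from scipy.spatial.transform import Rotation as Ro
def go(X,yaw=1.563):
    s=monitor.observe();A=Ro.from_euler('xyz',s['tool_rot']);B=Ro.from_euler('xyz',[np.pi,0,yaw])
    print('delta mm',np.round(A.inv().apply(np.array(X)-s['tool_pos'])*1e3,1),'rotvec',np.round((A.inv()*B).as_rotvec(degrees=True),1),'at',s['tool_pos'],s['time'],s['contact_force'],s['opening'])
E
python3 -c "
from h import *
go([.42,-.106,.2])"
```

```text
delta mm [-429.4 -467.4   26.7] rotvec [-0.1  0.  68.7] at [0.19442185 0.48727904 0.22611852] 0.1 [-0.68669788 -0.54998225  0.25838075] 0.0917931820397081
```

Call:
move_arm:
  deltas:
    - {"x": -0.033, "y": -0.036, "z": 0, "wz": 6, "hand": 0}
    - {"x": -0.066, "y": -0.072, "z": 0, "wz": 12, "hand": 0}
    - {"x": -0.1, "y": -0.108, "z": 0, "wz": 18, "hand": 0}
    - {"x": -0.133, "y": -0.144, "z": 0, "wz": 24, "hand": 0}
    - {"x": -0.166, "y": -0.18, "z": 0, "wz": 30, "hand": 0}
    - {"x": -0.2, "y": -0.217, "z": 0, "wz": 36, "hand": 0}
    - {"x": -0.233, "y": -0.253, "z": 0, "wz": 42, "hand": 0}
    - {"x": -0.266, "y": -0.289, "z": 0, "wz": 48, "hand": 0}

```text
schema error: expected keys x, y, z, wx, wy, wz, hand
```

```bash
python3 -c "
from h import *
go([.42,-.106,.2])"
```

```text
delta mm [-429.4 -467.4   26.7] rotvec [-0.1  0.  68.7] at [0.19442185 0.48727904 0.22611852] 0.1 [-0.68669788 -0.54998225  0.25838075] 0.0917931820397081
```

Call:
move_arm:
  deltas:
    - {"x": -0.033, "y": -0.036, "z": 0, "wx": 0, "wy": 0, "wz": 6, "hand": 0}
    - {"x": -0.066, "y": -0.072, "z": 0, "wx": 0, "wy": 0, "wz": 12, "hand": 0}
    - {"x": -0.1, "y": -0.108, "z": 0, "wx": 0, "wy": 0, "wz": 18, "hand": 0}
    - {"x": -0.133, "y": -0.144, "z": 0, "wx": 0, "wy": 0, "wz": 24, "hand": 0}
    - {"x": -0.166, "y": -0.18, "z": 0, "wx": 0, "wy": 0, "wz": 30, "hand": 0}
    - {"x": -0.2, "y": -0.217, "z": 0, "wx": 0, "wy": 0, "wz": 36, "hand": 0}
    - {"x": -0.233, "y": -0.253, "z": 0, "wx": 0, "wy": 0, "wz": 42, "hand": 0}
    - {"x": -0.266, "y": -0.289, "z": 0, "wx": 0, "wy": 0, "wz": 48, "hand": 0}

```text
time: 1.1
tool_pos: [0.3347, 0.1191, 0.2267]
tool_rot: [3.141, -0.0, 1.921]
contact_force: [-0.1, 0.2, -0.1]
opening: 0.0161
```

```bash
python3 -c "
from h import *
go([.42,-.106,.2])"
```

```text
delta mm [-240.7    3.    26.7] rotvec [ 0.  -0.  20.5] at [0.3347029  0.11909046 0.22668291] 1.1 [-0.05217968  0.2246539  -0.10488041] 0.016065951415313525
```

Call:
move_arm:
  deltas:
    - {"x": -0.04, "y": 0, "z": 0.005, "wx": 0, "wy": 0, "wz": 4, "hand": 0}
    - {"x": -0.09, "y": 0, "z": 0.01, "wx": 0, "wy": 0, "wz": 9, "hand": 0}
    - {"x": -0.14, "y": 0.002, "z": 0.015, "wx": 0, "wy": 0, "wz": 14, "hand": 0}
    - {"x": -0.19, "y": 0.002, "z": 0.02, "wx": 0, "wy": 0, "wz": 19, "hand": 0}
    - {"x": -0.225, "y": 0.003, "z": 0.027, "wx": 0, "wy": 0, "wz": 20.5, "hand": 0}
    - {"x": -0.24, "y": 0.003, "z": 0.027, "wx": 0, "wy": 0, "wz": 20.5, "hand": 0}
    - {"x": -0.24, "y": 0.003, "z": 0.027, "wx": 0, "wy": 0, "wz": 20.5, "hand": 0}

```text
time: 1.98
tool_pos: [0.4202, -0.1036, 0.1995]
tool_rot: [-3.141, -0.001, 1.566]
contact_force: [-0.2, 0.6, 0.3]
opening: 0.0005
```

```bash
python3 -c "
from h import *
go([.42,-.106,.065])
snap('wrist','w1.png')
for X in([.468,-.105,.086],[.565,-.188,.12],[.567,.0037,.075]):print(proj('wrist',X))"
```

```text
delta mm [-2.400e+00 -1.000e-01  1.345e+02] rotvec [-0.  -0.   0.1] at [ 0.42023623 -0.1036381   0.1995438 ] 1.975 [-0.24398246  0.58336525  0.25991857] 0.00048430094060768257
[381.24729787 236.75866077]
[525.60594416 367.14310053]
[541.0468723  69.4858287]
```

View pics/w1.png

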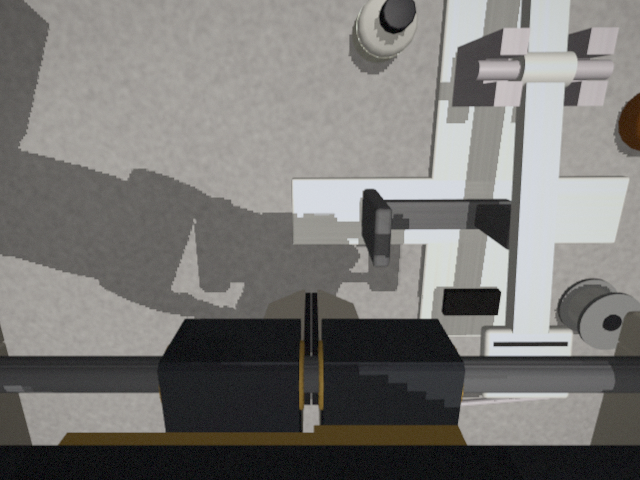

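The tab's top edge is at about (380,230) in the wrist view and the pin at (545,67), both within a few mm of the estimates. I'll descend behind the tab.

Call:
move_arm:
  deltas:
    - {"x": -0.001, "y": 0, "z": 0.04, "wx": 0, "wy": 0, "wz": 0, "hand": 0}
    - {"x": -0.002, "y": 0, "z": 0.09, "wx": 0, "wy": 0, "wz": 0, "hand": 0}
    - {"x": -0.002, "y": 0, "z": 0.125, "wx": 0, "wy": 0, "wz": 0, "hand": 0}
    - {"x": -0.002, "y": 0, "z": 0.135, "wx": 0, "wy": 0, "wz": 0, "hand": 0}
    - {"x": -0.002, "y": 0.01, "z": 0.135, "wx": 0, "wy": 0, "wz": 0, "hand": 0}
    - {"x": -0.002, "y": 0.02, "z": 0.135, "wx": 0, "wy": 0, "wz": 0, "hand": 0}

```text
time: 2.78
tool_pos: [0.4423, -0.1058, 0.0663]
tool_rot: [3.138, 0.001, 1.567]
contact_force: [0.2, 0.8, -0.4]
opening: 0.0002
```

```bash
python3 -c "
from h import *
go([.487,-.106,.065])
print(proj('wrist',monitor.observe()['tool_pos']))"
```

```text
delta mm [ 0.  44.7  1.4] rotvec [0.2 0.1 0.2] at [ 0.44233352 -0.10581935  0.06625478] 2.775 [ 0.24788674  0.81135567 -0.36502339] 0.00019042562884718825
[313.52045375 312.04217587]
```

Call:
move_arm:
  deltas:
    - {"x": 0, "y": 0.005, "z": 0, "wx": 0, "wy": 0, "wz": 0, "hand": 0}
    - {"x": 0, "y": 0.01, "z": 0, "wx": 0, "wy": 0, "wz": 0, "hand": 0}
    - {"x": 0, "y": 0.015, "z": 0, "wx": 0, "wy": 0, "wz": 0, "hand": 0}
    - {"x": 0, "y": 0.02, "z": 0, "wx": 0, "wy": 0, "wz": 0, "hand": 0}
    - {"x": 0, "y": 0.025, "z": 0, "wx": 0, "wy": 0, "wz": 0, "hand": 0}
    - {"x": 0, "y": 0.03, "z": 0, "wx": 0, "wy": 0, "wz": 0, "hand": 0}

```text
time: 3.52
tool_pos: [0.4706, -0.1057, 0.0647]
tool_rot: [-3.141, -0.0, 1.566]
contact_force: [-1.7, 0.4, 1.1]
opening: 0.0006
```

Call:
move_arm:
  deltas:
    - {"x": 0, "y": 0.004, "z": 0, "wx": 0, "wy": 0, "wz": 0, "hand": 0}
    - {"x": 0, "y": 0.008, "z": 0, "wx": 0, "wy": 0, "wz": 0, "hand": 0}
    - {"x": 0, "y": 0.012, "z": 0, "wx": 0, "wy": 0, "wz": 0, "hand": 0}

```text
time: 3.9
tool_pos: [0.4826, -0.1057, 0.0647]
tool_rot: [-3.141, -0.0, 1.566]
contact_force: [-2.5, 1.3, 0.4]
opening: 0.0005
```

Sliding with about 2 N; continue gently until the end stop shows in the force.

Call:
move_arm:
  deltas:
    - {"x": 0, "y": 0.002, "z": 0, "wx": 0, "wy": 0, "wz": 0, "hand": 0}
    - {"x": 0, "y": 0.004, "z": 0, "wx": 0, "wy": 0, "wz": 0, "hand": 0}
    - {"x": 0, "y": 0.004, "z": 0, "wx": 0, "wy": 0, "wz": 0, "hand": 0}

```text
time: 4.28
tool_pos: [0.4866, -0.1059, 0.0646]
tool_rot: [3.141, 0.0, 1.566]
contact_force: [-1.4, -0.1, -0.4]
opening: 0.0004
```

Call:
move_arm:
  deltas:
    - {"x": 0, "y": 0.002, "z": 0, "wx": 0, "wy": 0, "wz": 0, "hand": 0}
    - {"x": 0, "y": 0.003, "z": 0, "wx": 0, "wy": 0, "wz": 0, "hand": 0}

```text
time: 4.53
tool_pos: [0.4893, -0.1058, 0.0647]
tool_rot: [-3.141, -0.0, 1.566]
contact_force: [-1.7, 1.1, 0.5]
opening: 0.0003
```

Call:
move_arm:
  deltas:
    - {"x": 0, "y": 0.0015, "z": 0, "wx": 0, "wy": 0, "wz": 0, "hand": 0}
    - {"x": 0, "y": 0.003, "z": 0, "wx": 0, "wy": 0, "wz": 0, "hand": 0}

```text
time: 4.78
tool_pos: [0.4902, -0.1058, 0.0646]
tool_rot: [-3.137, -0.001, 1.567]
contact_force: [-13.2, -1.5, 9.5]
opening: 0.0006
```

```bash
python3 - <<'E'
from h import *
s=monitor.observe();print(s['tool_pos'],s['contact_force'])
w=snap('wrist','w2.png');t=cv2.imread('pics/t1.png');snap('scene','s2.png')
s=cv2.imread('pics/s2.png')[200:350,200:400]
cv2.imwrite('pics/c2.png',np.hstack([cv2.resize(cv2.imread('pics/w2.png'),(533,400)),cv2.resize(s,(267,400))]) if 0 else cv2.resize(s,(800,600),interpolation=cv2.INTER_CUBIC))
E
```

```text
[ 0.49019575 -0.10578738  0.06459658] [-13.22760122  -1.52749974   9.53924084]
```

View pics/c2.png

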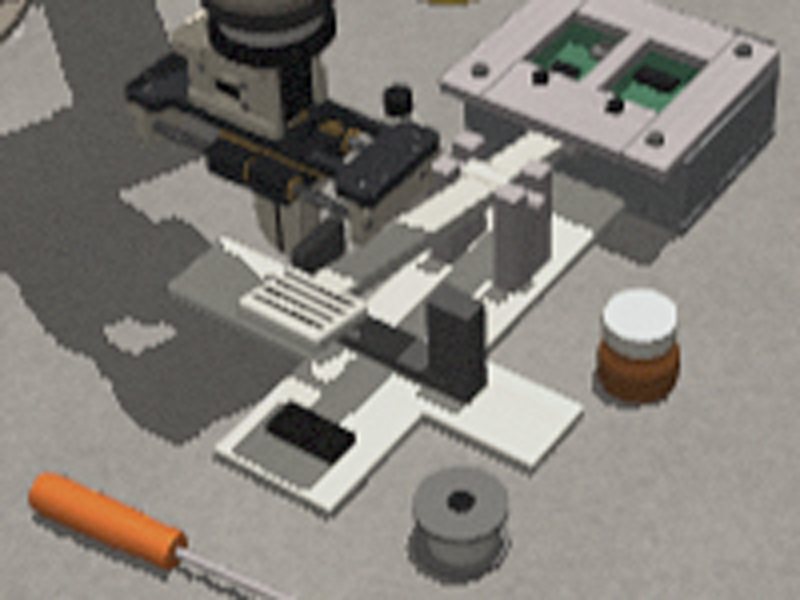

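The block at (455,340) stands clear beyond the lever, and the force step (−13 N) marks the end stop. Next: back off, rise, and go over the pad.

Call:
move_arm:
  deltas:
    - {"x": 0, "y": -0.01, "z": 0, "wx": 0, "wy": 0, "wz": 0, "hand": 0}
    - {"x": 0, "y": -0.025, "z": 0, "wx": 0, "wy": 0, "wz": 0, "hand": 0}
    - {"x": 0, "y": -0.025, "z": -0.04, "wx": 0, "wy": 0, "wz": 0, "hand": 0}
    - {"x": 0, "y": -0.025, "z": -0.09, "wx": 0, "wy": 0, "wz": 0, "hand": 0}
    - {"x": -0.02, "y": -0.02, "z": -0.11, "wx": 0, "wy": 0, "wz": 0, "hand": 0}
    - {"x": -0.05, "y": 0.02, "z": -0.11, "wx": 0, "wy": 0, "wz": 0, "hand": 0}
    - {"x": -0.075, "y": 0.055, "z": -0.11, "wx": 0, "wy": 0, "wz": 0, "hand": 0}
    - {"x": -0.084, "y": 0.073, "z": -0.11, "wx": 0, "wy": 0, "wz": 0, "hand": 0}

```text
time: 5.88
tool_pos: [0.5666, -0.1919, 0.1746]
tool_rot: [3.139, 0.001, 1.565]
contact_force: [0.8, -0.3, -0.5]
opening: 0.0006
```

```bash
python3 - <<'E'
from h import *
go([.565,-.19,.13])
snap('wrist','w3.png');print(proj('wrist',[.565,-.188,.12]),proj('wrist',monitor.observe()['tool_pos']))
E
```

```text
delta mm [ 2.  -1.8 44.6] rotvec [0.1 0.1 0.1] at [ 0.56664393 -0.19193374  0.17461319] 5.875 [ 0.79460085 -0.30950764 -0.51290206] 0.0006489255261025663
[307.28866055 257.96708269] [313.55774459 312.02614431]
```

View pics/w3.png

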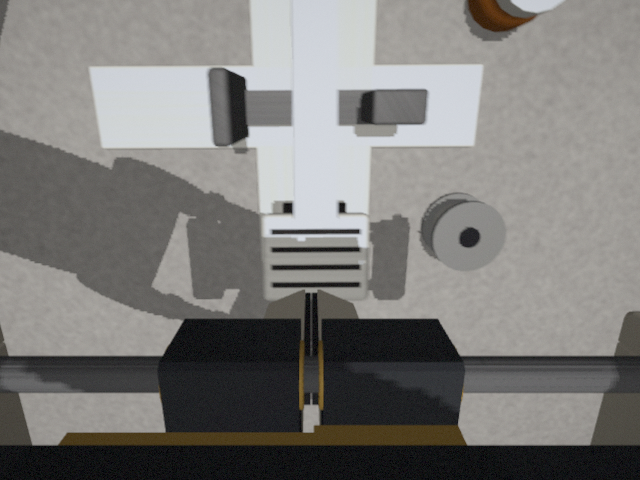

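The pad centre is at (315,257) in the wrist view, about 4 mm further +x than predicted. The block at (395,106) is clear of the lever. I'll correct by 3 to 4 mm and press.

Call:
move_arm:
  deltas:
    - {"x": 0.003, "y": 0.003, "z": 0.02, "wx": 0, "wy": 0, "wz": 0, "hand": 0}
    - {"x": 0.003, "y": 0.003, "z": 0.038, "wx": 0, "wy": 0, "wz": 0, "hand": 0}
    - {"x": 0.003, "y": 0.003, "z": 0.044, "wx": 0, "wy": 0, "wz": 0, "hand": 0}
    - {"x": 0.003, "y": 0.003, "z": 0.05, "wx": 0, "wy": 0, "wz": 0, "hand": 0}
    - {"x": 0.003, "y": 0.003, "z": 0.056, "wx": 0, "wy": 0, "wz": 0, "hand": 0}
    - {"x": 0.003, "y": 0.003, "z": 0.062, "wx": 0, "wy": 0, "wz": 0, "hand": 0}
    - {"x": 0.003, "y": 0.003, "z": 0.068, "wx": 0, "wy": 0, "wz": 0, "hand": 0}

```text
time: 6.8
tool_pos: [0.5687, -0.188, 0.1073]
tool_rot: [3.139, 0.001, 1.566]
contact_force: [1.2, -3.1, 5.1]
opening: 0.0004
```

Call:
move_arm:
  deltas:
    - {"x": 0, "y": 0, "z": 0.006, "wx": 0, "wy": 0, "wz": 0, "hand": 0}
    - {"x": 0, "y": 0, "z": 0.012, "wx": 0, "wy": 0, "wz": 0, "hand": 0}
    - {"x": 0, "y": 0, "z": 0.018, "wx": 0, "wy": 0, "wz": 0, "hand": 0}
    - {"x": 0, "y": 0, "z": 0.024, "wx": 0, "wy": 0, "wz": 0, "hand": 0}
    - {"x": 0, "y": 0, "z": 0.03, "wx": 0, "wy": 0, "wz": 0, "hand": 0}

```text
time: 7.42
tool_pos: [0.5685, -0.188, 0.0768]
tool_rot: [3.14, 0.001, 1.566]
contact_force: [0.3, -5.4, 5.8]
opening: 0.0003
```

Call:
move_arm:
  deltas:
    - {"x": -0.002, "y": 0, "z": 0.006, "wx": 0, "wy": 0, "wz": 0, "hand": 0}
    - {"x": -0.003, "y": 0, "z": 0.012, "wx": 0, "wy": 0, "wz": 0, "hand": 0}
    - {"x": -0.003, "y": 0, "z": 0.018, "wx": 0, "wy": 0, "wz": 0, "hand": 0}
    - {"x": -0.003, "y": 0, "z": 0.024, "wx": 0, "wy": 0, "wz": 0, "hand": 0}
    - {"x": -0.003, "y": 0, "z": 0.03, "wx": 0, "wy": 0, "wz": 0, "hand": 0}

```text
time: 8.05
tool_pos: [0.5681, -0.1884, 0.0465]
tool_rot: [-3.142, -0.003, 1.566]
contact_force: [0.7, 4.6, 7.8]
opening: 0.0006
```

Call:
move_arm:
  deltas:
    - {"x": 0, "y": 0, "z": 0.004, "wx": 0, "wy": 0, "wz": 0, "hand": 0}
    - {"x": 0, "y": 0, "z": 0.008, "wx": 0, "wy": 0, "wz": 0, "hand": 0}

```text
time: 8.3
tool_pos: [0.568, -0.1885, 0.0385]
tool_rot: [-3.141, -0.003, 1.566]
contact_force: [0.4, 3.8, 7.0]
opening: 0.0002
```

Call:
move_arm:
  deltas:
    - {"x": 0.001, "y": 0, "z": 0.002, "wx": 0, "wy": 0, "wz": 0, "hand": 0}
    - {"x": 0.001, "y": 0, "z": 0.004, "wx": 0, "wy": 0, "wz": 0, "hand": 0}

```text
time: 8.55
tool_pos: [0.5682, -0.188, 0.0357]
tool_rot: [3.141, -0.002, 1.566]
contact_force: [-4.4, 4.5, 24.0]
opening: 0.0004
```

Call:
move_arm:
  deltas:
    - {"x": 0, "y": 0, "z": 0.001, "wx": 0, "wy": 0, "wz": 0, "hand": 0}
    - {"x": 0, "y": 0, "z": 0.002, "wx": 0, "wy": 0, "wz": 0, "hand": 0}

```text
time: 8.8
tool_pos: [0.5683, -0.188, 0.0355]
tool_rot: [3.14, -0.001, 1.566]
contact_force: [-7.8, 5.3, 31.7]
opening: 0.0004
```

Rubber stop reached (24 → 32 N, no further travel). I'll ease slightly and check.

Call:
move_arm:
  deltas:
    - {"x": 0, "y": 0, "z": -0.0015, "wx": 0, "wy": 0, "wz": 0, "hand": 0}
    - {"x": 0, "y": 0, "z": -0.0015, "wx": 0, "wy": 0, "wz": 0, "hand": 0}
    - {"x": 0, "y": 0, "z": -0.0015, "wx": 0, "wy": 0, "wz": 0, "hand": 0}
    - {"x": 0, "y": 0, "z": -0.0015, "wx": 0, "wy": 0, "wz": 0, "hand": 0}

```text
time: 9.3
tool_pos: [0.5682, -0.188, 0.0359]
tool_rot: [3.141, -0.001, 1.566]
contact_force: [-3.8, 4.2, 19.8]
opening: 0.0002
```

```bash
python3 - <<'E'
from h import *
snap('scene','s3.png');s=monitor.observe();print(s['tool_pos'],s['contact_force'],s['time'])
cv2.imwrite('pics/c3.png',cv2.resize(cv2.imread('pics/s3.png')[190:370,190:430],(800,600),interpolation=cv2.INTER_CUBIC))
E
```

```text
[ 0.56821383 -0.18800601  0.03589727] [-3.09247126  3.67297798 18.35042884] 9.35
```

View pics/c3.png

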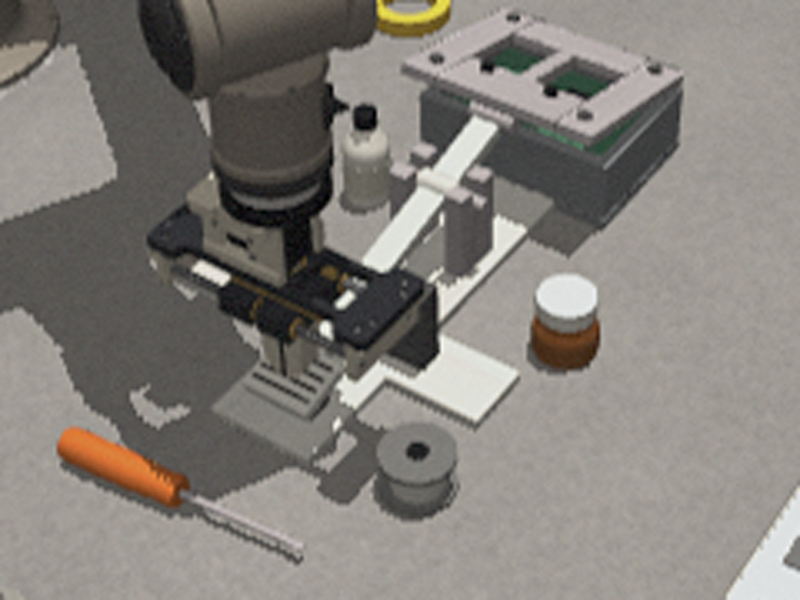

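The plate is raised (its free edge is at about (490,110) in the crop), and the pin sits in the saddle at (438,182). The pad is down under the fingertips, the block is clear, and the bystanders look undisturbed. I'll hand in.

```bash
python3 -c "
from h import *
print(robot.hand_in())"
```

```text
the job is handed in; nothing more can be done
None
```

The fixture is open and I handed the job in at about 9.4 s, with the fingertips still holding the lever down. The hand-in gives no verdict.

- **Stop:** I pushed it out by its tab with the closed fingertips. It slid at about 2 N until the force jumped to about 13 N at the end of its travel. The pictures show the block clear of the lever.
- **Lever:** I pressed the pad straight down onto the rubber stop. The fingertip height stopped changing at about 36 mm while the force rose to 32 N. I then eased off to a hold of about 18–20 N.
- **Last picture:** the plate is raised, the pin is in its saddle and the nearby bystanders look unmoved. The pen cup and alcohol bottle were outside that crop.
- **Disagreements and limits:** the close-up placed the pad about 4 mm further in +x than my first measurement, which I corrected before pressing. I judged the plate's opening by eye and did not measure its angle.

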